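Make up two reactor service kits

TASK

Make up the two reactor service kits from the fittings on the bench: the large cap, the pump cassette and the grey hose valve go into the three-cell cardboard tray, the small cap and the aluminium manifold block into the two-cell tray. Put one part in each cell, any cell of the right tray, upright and flat on the cell's floor, and leave the amber jar and the blue filter standing where they are.

Things in the scene. Friction and masses are not known exactly. Their poses are not given: they have to be found in the camera images.
- long_tray: Cardboard kit tray fixed to the bench, open on top, three cells in a row: outside 232 x 80 mm and 14 mm high, floor 3 mm thick, walls and partitions 4 mm thick and 14 mm high, every cell 72 x 72 mm inside; keep fingertips above the walls. Origin at the centre of its underside, x along its length, z up; the cells' centres lie at x = -76, 0 and +76 mm, y = 0.
- short_tray: Cardboard kit tray fixed to the bench, open on top, two cells in a row: outside 156 x 80 mm and 14 mm high, floor 3 mm thick, walls and partitions 4 mm thick and 14 mm high, every cell 72 x 72 mm inside; keep fingertips above the walls. Origin at the centre of its underside, x along its length, z up; the cells' centres lie at x = -38 and +38 mm, y = 0.
- large_cap: Large black ribbed vessel cap, a disc 50 mm across and 30 mm high (about 51 mm across its ribs), with three white hose stubs 14 mm tall on top. Origin at the centre of its underside, z up. Grip it across its diameter, above its lower 14 mm.
- small_cap: Small black ribbed bottle cap, 36 mm across and 30 mm high (37 mm across its ribs), with one white hose stub 14 mm tall in the middle. Origin at the centre of its underside, z up. 
- cassette: Black pump cassette, a block 56 mm long (x), 30 mm thick (y) and 46 mm high, with a white band around it and four grey clips on top (48 mm with these). Origin at the centre of its underside, z up. 
- valve: Grey plastic hose valve standing on its square body, 26 x 26 mm and 32 mm high; a hose spigot 14 mm thick sticks out at each end along x, 17 mm above the bench, 56 mm over both ends; a small lever along x on top (9 mm wide, from -12 to +24 mm in x) reaches 43 mm high. Origin at the centre of its underside, z up. Grip the body across y, beside the spigots and lever.
- manifold: Bare aluminium manifold block 48 mm long (x), 36 mm wide (y) and 30 mm high with two brass hose stubs 13 mm tall on top. Origin at the centre of its underside, z up. 
- jar: Amber jar with a red lid and a paper label, 44 mm across and 55 mm high, loose among the stock; not part of a kit. Origin at the centre of its underside, z up. 
- filter: Blue disc filter, 54 mm across and 20 mm high with a thin white spigot on top up to 36 mm, loose among the stock; not part of a kit. Origin at the centre of its underside, z up. 

How it is judged:
At the end, for the whole second after the job is handed in: The large cap, cassette and valve are in the three-cell tray and the small cap and manifold in the two-cell tray, one in each cell, each standing upright (within 0.15 rad) on the floor of its cell (underside less than 4 mm above it) and at rest (x of large_cap in the frame of long_tray between -0.114 and 0.114 m and y of large_cap in the frame of long_tray between -0.036 and 0.036 m and z of large_cap in the frame of long_tray between 0 and 0.007 m and angle between each of large_cap, cassette, valve, small_cap, manifold's own z axis and vertical below 0.15 rad and linear speed of each of large_cap, cassette, valve, small_cap, manifold below 0.03 m/s and x of cassette in the frame of long_tray between -0.114 and 0.114 m and y of cassette in the frame of long_tray between -0.036 and 0.036 m and z of cassette in the frame of long_tray between 0 and 0.007 m and x of valve in the frame of long_tray between -0.114 and 0.114 m and y of valve in the frame of long_tray between -0.036 and 0.036 m and z of valve in the frame of long_tray between 0 and 0.007 m and (x of large_cap in the frame of long_tray between -0.112 and -0.04 m or x of cassette in the frame of long_tray between -0.112 and -0.04 m or x of valve in the frame of long_tray between -0.112 and -0.04 m) and (x of large_cap in the frame of long_tray between -0.036 and 0.036 m or x of cassette in the frame of long_tray between -0.036 and 0.036 m or x of valve in the frame of long_tray between -0.036 and 0.036 m) and (x of large_cap in the frame of long_tray between 0.04 and 0.112 m or x of cassette in the frame of long_tray between 0.04 and 0.112 m or x of valve in the frame of long_tray between 0.04 and 0.112 m) and x of small_cap in the frame of short_tray between -0.076 and 0.076 m and y of small_cap in the frame of short_tray between -0.036 and 0.036 m and z of small_cap in the frame of short_tray between 0 and 0.007 m and x of manifold in the frame of short_tray between -0.076 and 0.076 m and y of manifold in the frame of short_tray between -0.036 and 0.036 m and z of manifold in the frame of short_tray between 0 and 0.007 m and (x of small_cap in the frame of short_tray between -0.074 and -0.002 m or x of manifold in the frame of short_tray between -0.074 and -0.002 m) and (x of small_cap in the frame of short_tray between 0.002 and 0.074 m or x of manifold in the frame of short_tray between 0.002 and 0.074 m)); the robot touches nothing.
It fails at once if the jar is pushed more than 25 mm from its place or tipped by more than 0.5 rad (distance of jar from where it was at the start of the episode above 0.025 m or angle between jar's own z axis and vertical above 0.5 rad).
It fails at once if the filter is pushed more than 25 mm from its place or tipped by more than 0.5 rad (distance of filter from where it was at the start of the episode above 0.025 m or angle between filter's own z axis and vertical above 0.5 rad).
It also fails if it takes over 125 s, if anything falls off the work surface, if the arm or the gripper's body presses on something with over 40 N, if the wrist force passes 120 N, or if a joint passes its speed limit or range.

ROBOT

A 6-joint arm with a two-finger parallel gripper is mounted at the origin on the work surface. World frame = base frame: x ahead of the robot, y to its left, z up, the work surface at z = 0. Lengths are in m, angles in rad, forces in N, time in s.
With the tool pointing down it reaches from about 0.35 to 0.8 m from the base axis. Payload 7.3 kg.
Tool frame: the origin (TCP) lies midway between the tips of the shut fingers; the grasp point (between the pads) lies 19 mm behind it (env.grip_depth is the distance from the TCP to the grasp point, in m); z points along the fingers, y is the line along which they close (so a half turn about z gives the same grasp; the last joint's range is limited). The gripper opens to 85 mm and grips with 20 to 120 N. Pads are 22 mm wide; open, the fingers measure 114 mm over their backs; the gripper's body (76 mm by 85 mm) begins 54 mm behind the grasp point. The pads swing forward as they close: fully open they stand 13 mm farther back than shut.
Start: joints at [-1.429, 0.342, 1.524, -0, 1.275, -0.146], TCP at [0.149, -0.503, 0.231] pointing down, gripper open.
Joint ranges: [-2.53, 2.53], [-0.77, 2.02], [0.04, 2.7], [-1, 4.14], [0.28, 2.66], [-3.11, 3.11]. Speed limits (rad/s): [2.57, 2.57, 3.14, 3.14, 3.14, 3.14].

INTERFACE

Orientations are given as a unit quaternion [w, x, y, z].
In Python, from station import env, grab_frame gives the robot as it stands.
- The arm moves only by the tool carry_out, never from a script. Its argument "rows" is a list of rows, each a list of 3 entries, a list of its own where there are three numbers: the shift along the world's x, y, z each as a share of 5 cm, from -1 to 1, then the turn about the world's z as a share of 6 degrees, from -1 to 1, then the closure, from -1 (fully open) to 1 (shut). In form: [[[dx, dy, dz], yaw, hand], ...]. A call has 1 to 8 rows; each row shifts and turns the commanded pose from where the row before left it; what a row does not reach is not made up. A row lasts 1/8 s, in which the tool goes at most 62.5 mm and 10.7 degrees, less where a joint would pass 70% of its speed; a pose out of reach is approached as far as the arm can. A call with a number of a shift or a turn outside -1 to 1 is refused whole. A call with a gripper value outside its range is refused whole. The fingers move at their own pace and stop on an object; the grip force is fixed at half the most. Time passes only in rows, so rows that do not move let the fingers close. It gives the time, the measured TCP pose, the force, the opening and the grip force at its end, in the units of the state.
- env.state(): the state, without advancing time (a new reading comes with each control period).
- grab_frame(name): name is "scene" or "top" or "wrist"; returns a dict with "image" (420x560x3 uint8, red, green, blue), "fx", "fy", "cx", "cy" (pixels), "R" (3x3) and "t" (3): a world point X has camera coordinates R X + t; the wrist camera has in their place "tool_from_camera" (4x4, takes a point from camera to tool coordinates, whose origin is the TCP and whose axes are the flange's). Camera axes: x right, y down, z forward; pixel columns grow to the right and rows downward; lengths in m; the calibration is good to about 2 mm. The wrist camera is an equidistant fisheye: a pixel r from the principal point sees the ray r / f radians off the axis. A picture is of the moment at which its call begins: read the wrist's pose just before it. There is no depth.
- env.job_done(): hands the job in; it is judged then, once.
The state is a dict: "time": time; "joint_positions": joint angles; "dq": joint speeds; "joint_torque": joint torques, N m; "tcp_pos": TCP position; "eef_rot": TCP orientation; "ft_force": force on the tool from outside, world axes, zero at the start; "torque": the same for the moment, N m; "opening": finger opening in m; "gripper_force": force on a finger pad.
Only numpy, scipy, OpenCV 4.12 (cv2) and the standard library are available. Lean on these libraries where they do the work, as an engineer would, in place of code of your own. Each camera call takes 0.05 s, during which the arm holds its last target. There are 200 camera calls.

## Working session

There is one attempt and no reset: what is moved stays moved. The work goes in short steps, Python scripts to look and compute and a tool call to move; the robot and the scene stay as the last step left them, time stands still between calls to the robot, and variables do not carry over. Pictures are saved under pics/ and viewed, at most 14 in all, crops included, and the job is handed in when it is done.

Besides the shell and the picture viewer there is one more tool, called after ">>>" in YAML: its name, and indented under it one key for each argument. carry_out: Moves the arm, as the interface text tells. Its arguments: {"type":"object","properties":{"rows":{"type":"array","items":{"type":"array"}}},"required":["rows"]}

```bash
mkdir -p pics; python3 - <<'E'
from station import env, grab_frame
import cv2,pickle
print(env.state(), env.grip_depth)
F={}
for n in ("top","scene"):
    f=grab_frame(n);F[n]=f
    cv2.imwrite(f"pics/{n}0.png",f["image"][:,:,::-1])
    print({k:v for k,v in f.items() if k!="image"})
pickle.dump(F,open("f0.pkl","wb"))
E
```

```text
{'time': 0.0, 'joint_positions': array([-1.42901156e+00,  3.42715000e-01,  1.52503718e+00, -5.95497362e-05,
        1.27534586e+00, -1.46021094e-01]), 'dq': array([-0.0015946 , -0.00159831, -0.00080802, -0.00016487,  0.00148344,
        0.00041443]), 'joint_torque': array([-1.65063302e-03, -4.33682442e+01, -2.46011120e+01, -1.04068858e-04,
        7.90993130e-03,  5.01905231e-05]), 'tcp_pos': array([ 0.14895756, -0.50301172,  0.23062291]), 'eef_rot': array([-7.52752241e-04,  9.89662301e-01,  1.43415347e-01, -2.68838314e-05]), 'ft_force': array([ 0.18511854,  0.65656249, -0.07096294]), 'torque': array([ 0.02945494, -0.02180249,  0.03020036]), 'gripper_force': 0.0, 'opening': 0.0850760180391354} 0.0187
{'fx': 447.6605575542467, 'fy': 447.6605575542467, 'cx': 280.3599030658462, 'cy': 205.629873412148, 'R': array([[-0.18114447, -0.98344305, -0.00514303],
       [-0.96050578,  0.1780379 , -0.21384844],
       [ 0.21122341, -0.03379755, -0.97685331]]), 't': array([0.07740745, 0.52514144, 0.85733604])}
{'fx': 398.3347564049613, 'fy': 398.3347564049613, 'cx': 284.364057316579, 'cy': 203.3045530858778, 'R': array([[-0.22052398,  0.97520736, -0.0184329 ],
       [ 0.69572026,  0.14402197, -0.7037265 ],
       [-0.68362452, -0.16801271, -0.71023182]]), 't': array([ 0.11190625, -0.35551184,  1.44473419])}
```

View pics/top0.png

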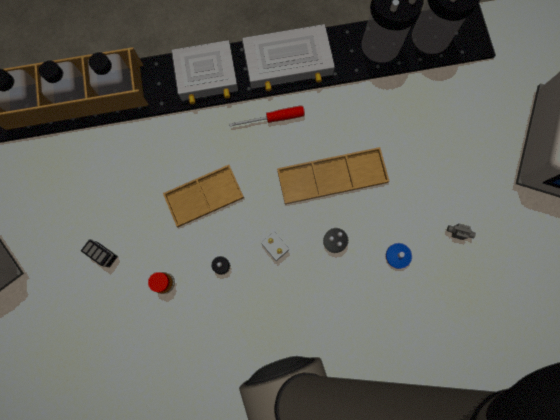

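View pics/scene0.png

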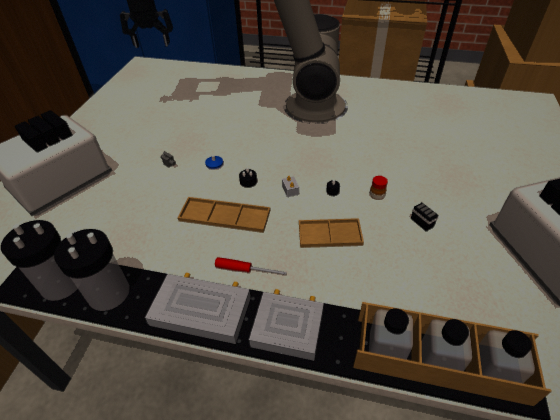

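The top view shows, left to right: cassette (99,253), jar (160,283), small cap (221,265), manifold (275,246), large cap (336,240), filter (399,255) and valve (461,231). The short tray is at (204,196) and the long tray at (333,176). The scene view shows the same row mirrored, with the valve at (168,159) and the cassette at (424,216). Next I'll zoom in.

```bash
python3 - <<'E'
import cv2,pickle,numpy as np
F=pickle.load(open("f0.pkl","rb"))
T=dict(cas=(99,253),sc=(221,265),man=(275,246),lc=(336,240),val=(461,231),jar=(160,283),fil=(399,255))
S=dict(cas=(424,216),sc=(333,187),man=(290,185),lc=(248,178),val=(168,159),jar=(379,187),fil=(214,162))
def crop(im,x0,y0,w,h,s):
    c=cv2.resize(im[y0:y0+h,x0:x0+w,::-1],None,fx=s,fy=s,interpolation=cv2.INTER_CUBIC)
    for i in range(0,w,10):cv2.line(c,(int((i+.5)*s),0),(int((i+.5)*s),5),(255,0,255),1);
    for i in range(0,h,10):cv2.line(c,(0,int((i+.5)*s)),(5,int((i+.5)*s)),(255,0,255),1)
    cv2.putText(c,f"{x0},{y0}",(8,14),0,.4,(0,0,255),1);return c
t=[crop(F[n]["image"],D[k][0]-20,D[k][1]-20,40,40,5) for n,D in(("top",T),("scene",S)) for k in("cas","sc","man","lc","val") ]
im=np.vstack([np.hstack(t[i:i+4]) for i in(0,4)]+[np.hstack(t[8:]+[t[0]*0]*2)])
cv2.imwrite("pics/obj.png",im)
a=crop(F["top"]["image"],160,145,232,85,3.4);b=crop(F["scene"]["image"],175,190,193,62,4)
W=max(a.shape[1],b.shape[1]);im=np.vstack([cv2.copyMakeBorder(q,0,0,0,W-q.shape[1],0) for q in(a,b)]);print(im.shape)
cv2.imwrite("pics/tray.png",im)
E
```

```text
(537, 789, 3)
```

View pics/obj.png

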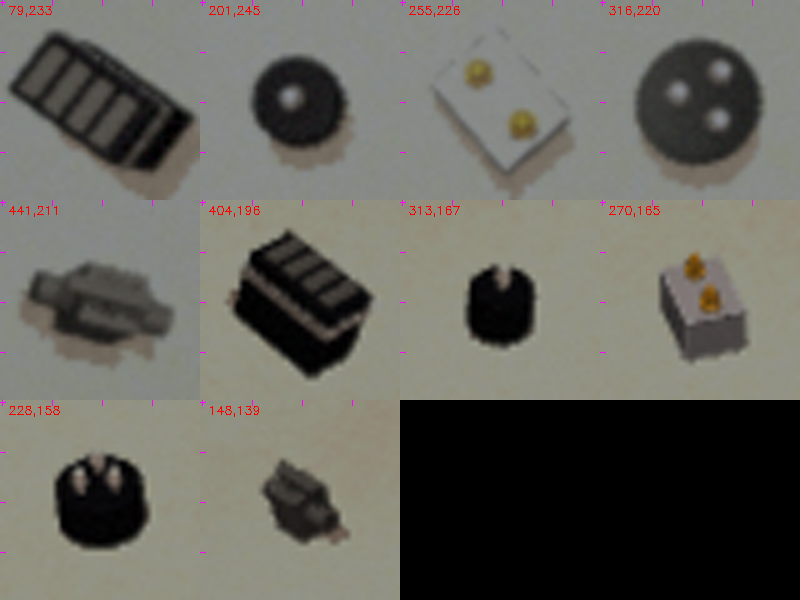

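View pics/tray.png

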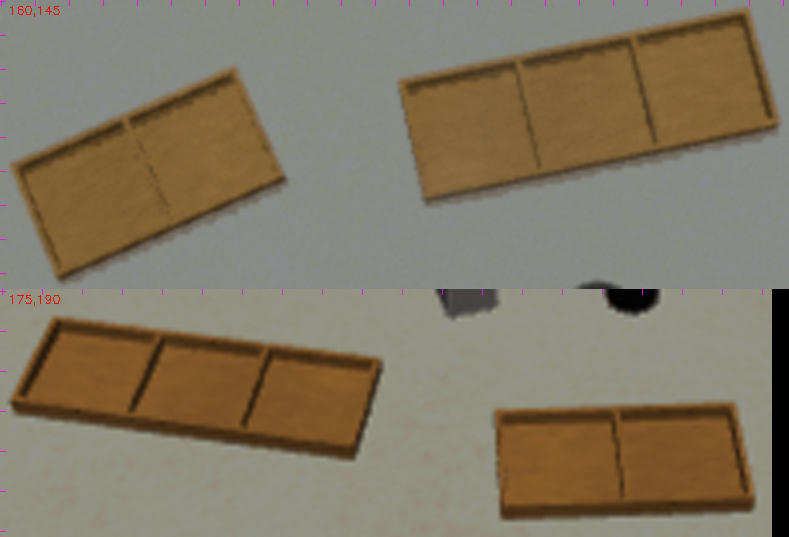

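The object picture shows clear top-face corners for the cassette and manifold, stub tips for the caps, and spigot ends for the valve at top (448,228) and (474,234). The tray picture shows the rim corners in both views. Next I'll fit poses from the two views.

```bash
cat > fit.py <<'E'
import cv2,pickle,numpy as np
from scipy.optimize import least_squares
F=pickle.load(open("f0.pkl","rb"))
def proj(n,P):
    f=F[n];c=P@f["R"].T+f["t"];return np.c_[f["fx"]*c[:,0]/c[:,2]+f["cx"],f["fy"]*c[:,1]/c[:,2]+f["cy"]]
def Rz(a):return np.array([[np.cos(a),-np.sin(a),0],[np.sin(a),np.cos(a),0],[0,0,1]])
def fit(M,T,S,yaws=np.arange(-3,3.2,.5)):
    M=np.array(M,float)
    def res(p):
        P=M@Rz(p[3]).T+p[:3];return np.r_[(proj("top",P)-T).ravel(),(proj("scene",P)-S).ravel()]
    b=min((least_squares(res,[.5,0,0,y]) for y in yaws),key=lambda r:r.cost);return b.x,np.sqrt(2*b.cost/len(b.fun))
E
python3 - <<'E'
from fit import *
def rect(a,b):return [(-a,b,0),(a,b,0),(a,-b,0),(-a,-b,0)]
def px(p,o,s):return np.array(p)/s+np.array(o)-.5
def tri(t,s):
    return least_squares(lambda p:np.r_[(proj("top",p[None])-t).ravel(),(proj("scene",p[None])-s).ravel()],[.5,0,0])
for nm,M,T,S in [
("long",rect(.116,.04),px([(401,80),(747,11),(778,126),(428,199)],(160,145),3.4),px([(356,158),(13,113),(57,30),(382,71)],(175,190),4)),
("short",rect(.078,.04),px([(12,165),(236,68),(286,180),(60,277)],(160,145),3.4),px([(753,212),(502,219),(496,121),(735,115)],(175,190),4)),
("cas",rect(.028,.015),px([(55,33),(163,106),(118,163),(10,90)],(79,233),5),px([(130,130),(43,63),(90,32),(172,97)],(404,196),5)),
("man",rect(.024,.018),px([(92,27),(170,112),(106,160),(31,90)],(255,226),5),px([(85,122),(60,75),(115,58),(147,110)],(270,165),5))]:
    x,e=fit(M,T,S);print(nm,x.round(4),"yawdeg",np.degrees(x[3]).round(1),"rms",e.round(2))
for nm,t,s in [("sc stub",px((91,97),(201,245),5),px((102,68),(313,167),5)),
 ("man stub1",px((78,72),(255,226),5),px((109,93),(270,165),5)),("man stub2",px((122,122),(255,226),5),px((94,58),(270,165),5)),
 ("valve +end",px((168,117),(441,211),5),px((68,88),(148,139),5)) ]:
    r=tri(t,s);print(nm,r.x.round(4),r.cost.round(2))
# caps by silhouette support
D=np.array([(np.cos(a),np.sin(a)) for a in np.arange(0,2*np.pi,np.pi/8)])
th=np.linspace(0,2*np.pi,48)
for nm,r,t,s in [("large",.0255,(336,240),(248,178)),("small",.0185,(221,265),(333,187))]:
    sup={}
    for n,c in(("top",t),("scene",s)):
        g=F[n]["image"].max(2).astype(float);roi=np.zeros_like(g);roi[c[1]-20:c[1]+20,c[0]-20:c[0]+20]=1
        k=((g<(85 if n=="top" else 75))&(roi>0)).astype(np.uint8)
        k=cv2.morphologyEx(k,cv2.MORPH_OPEN,np.ones((3,3),np.uint8))
        ys,xs=np.nonzero(k);sup[n]=np.max(np.c_[xs,ys]@D.T,0)+.5*np.abs(D).max(1);print(n,k.sum())
    def res(p):
        o=[]
        for n in sup:
            P=np.vstack([np.c_[r*np.cos(th)+p[0],r*np.sin(th)+p[1],0*th+z] for z in(p[2],p[2]+.03)])
            o.append((proj(n,P)@D.T).max(0)-sup[n])
        return np.concatenate(o)
    b=least_squares(res,[.5,0,0],loss="soft_l1");print(nm,b.x.round(4),"rms",np.sqrt(np.mean(res(b.x)**2)).round(2))
    print(res(b.x).round(1))
# valve, jar, filter rough on plane
def plane(n,u,z):
    f=F[n];d=f["R"].T@np.array([(u[0]-f["cx"])/f["fx"],(u[1]-f["cy"])/f["fy"],1]);c=-f["R"].T@f["t"];return c+d*(z-c[2])/d[2]
e=[plane("top",px(q,(441,211),5),.017) for q in((35,90),(168,117))];print("valve ends",np.round(e,4),np.mean(e,0).round(4),np.degrees(np.arctan2(*(e[1]-e[0])[1::-1])))
print("jar",plane("top",(160,282),.055).round(3),"filter",plane("top",(399,255),.015).round(3))
E
```

```text
long [ 0.587  -0.1456  0.0105 -1.5431] yawdeg -88.4 rms 0.4
short [ 0.5938  0.1381  0.011  -1.3289] yawdeg -76.1 rms 0.33
cas [0.5071 0.3665 0.042  3.9566] yawdeg 226.7 rms 0.55
man [0.4571 0.0061 0.0295 3.7153] yawdeg 212.9 rms 0.74
sc stub [0.4378 0.1235 0.0436] 0.29
man stub1 [0.4677 0.0129 0.0387] 0.26
man stub2 [ 0.4439 -0.0009  0.0413] 0.18
valve +end [ 0.4053 -0.4101  0.0173] 0.1
top 441
scene 240
large [ 0.4456 -0.1214 -0.0022] rms 0.6
[ 1.   0.2  0.4  0.   0.6 -0.1  0.5 -0.1 -0.2 -0.3  0.4  0.2  0.5  0.4
  1.1  0.5  0.7  0.5  1.   0.8  0.7  0.5  0.2 -0.4 -0.2 -0.3 -0.3  0.4
  1.8  0.4  0.4  0.4]
top 260
scene 170
small [ 0.4374  0.124  -0.0014] rms 0.51
[ 1.1  0.5  0.3 -0.1  0.2 -0.6  0.2 -0.3  0.6 -0.2  0.4 -0.1 -0.1  0.
  0.7  0.6  0.6  0.4  0.9  0.4  0.9  0.   0.3 -0.1 -0.6 -0.2  0.3  0.1
  0.9  0.6  0.4  0.6]
valve ends [[ 0.4265 -0.3579  0.017 ]
 [ 0.4052 -0.4097  0.017 ]] [ 0.4158 -0.3838  0.017 ] -112.30744469527089
jar [0.422 0.242 0.055] filter [ 0.391 -0.245  0.015]
```

The poses fit to sub-pixel, with a common z bias of about -3 mm. I'll go above the valve first, since its pose is the least certain.

>>> carry_out:
  rows:
    - [[0.667,0.298,-0.2],1,-1]
    - [[0.667,0.298,-0.2],1,-1]
    - [[0.667,0.298,-0.2],1,-1]
    - [[0.667,0.298,-0.2],1,-1]
    - [[0.667,0.298,-0.2],1,-1]
    - [[0.667,0.298,-0.2],1,-1]
    - [[0.667,0.298,-0.2],1,-1]
    - [[0.667,0.298,-0.2],1,-1]

```text
time: 1.1
tcp_pos: [0.4167, -0.3835, 0.1506]
eef_rot: [-0.0, 0.845, 0.535, -0.0]
ft_force: [-0.3, -0.3, 0.3]
opening: 0.0858
gripper_force: 0.0
```

>>> carry_out:
  rows:
    - [[0,0,0],0.53,-1]
    - [[0,0,0],0,-1]
    - [[0,0,0],0,-1]

```text
time: 1.48
tcp_pos: [0.4155, -0.3844, 0.1513]
eef_rot: [-0.0, 0.831, 0.556, -0.0]
ft_force: [0.1, -0.2, 0.3]
opening: 0.0853
gripper_force: 0.0
```

```bash
cat > w.py <<'E'
from station import env, grab_frame
import numpy as np,cv2
from scipy.spatial.transform import Rotation as Ro
def shot(name):
    s=env.state();f=grab_frame("wrist");cv2.imwrite(f"pics/{name}.png",f["image"][:,:,::-1])
    q=s["eef_rot"];R=Ro.from_quat([q[1],q[2],q[3],q[0]]).as_matrix()
    T=np.eye(4);T[:3,:3]=R;T[:3,3]=s["tcp_pos"];f["W"]=T@f["tool_from_camera"]
    print("tcp",s["tcp_pos"].round(4),"c",np.degrees(np.arctan2(R[1,1],R[0,1])).round(1));return f
def wproj(f,P):
    c=(np.linalg.inv(f["W"])@np.r_[P,1])[:3];r=np.hypot(c[0],c[1]);k=np.arctan2(r,c[2])/max(r,1e-9)
    return np.array([f["cx"]+f["fx"]*k*c[0],f["cy"]+f["fy"]*k*c[1]])
def wplane(f,u,z):
    m=np.array([(u[0]-f["cx"])/f["fx"],(u[1]-f["cy"])/f["fy"]]);a=np.hypot(*m);d=np.r_[m/a*np.sin(a),np.cos(a)]
    d=f["W"][:3,:3]@d;o=f["W"][:3,3];return o+d*(z-o[2])/d[2]
E
python3 - <<'E'
from w import *
import pickle
f=shot("w1");pickle.dump(f,open("w1.pkl","wb"));print(f["tool_from_camera"].round(3),f["fx"],f["cx"],f["cy"])
print(wproj(f,np.array([.4158,-.3838,.03])))
E
```

```text
tcp [ 0.4155 -0.3844  0.1513] c -22.4
[[-0.001 -0.956 -0.295  0.075]
 [ 1.    -0.001  0.001 -0.   ]
 [-0.001 -0.295  0.956 -0.143]
 [ 0.     0.     0.     1.   ]] 325.19226210127806 285.11369505810984 208.60558202655272
[285.00013148 200.98846173]
```

View pics/w1.png

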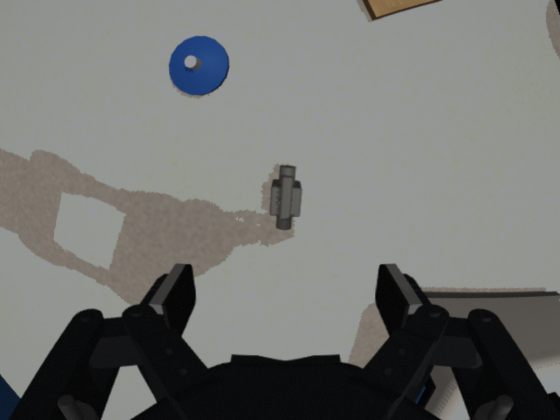

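The wrist view shows the valve midway between the fingers. Its body is at about (286,198) and its spigot ends at (288,166) and (284,229).

```bash
python3 - <<'E'
from w import *
import pickle
f=pickle.load(open("w1.pkl","rb"))
a=wplane(f,(288,166),.02);b=wplane(f,(284,229),.02)
print(a,b,(a+b)/2,np.linalg.norm(a-b),np.degrees(np.arctan2(*(a-b)[1::-1])))
l,r=wplane(f,(270,199),.03),wplane(f,(301,199),.03);print(l,r,(l+r)/2)
print(wplane(f,(199,75),.015),wplane(f,(285.11,208.6),.0))
E
```

```text
[ 0.42895449 -0.35870097  0.02      ] [ 0.40387068 -0.41030762  0.02      ] [ 0.41641258 -0.3845043   0.02      ] 0.0573798210862173 64.07757999995641
[ 0.40477442 -0.37734638  0.03      ] [ 0.42894355 -0.38734448  0.03      ] [ 0.41685899 -0.38234543  0.03      ]
[ 0.38908811 -0.25503393  0.015     ] [ 0.40980731 -0.39861696  0.        ]
```

>>> carry_out:
  rows:
    - [[0.02,0.02,-0.8],-0.3,-1]
    - [[0,0,-0.8],0,-1]
    - [[0,0,-0.6],0,-1]
    - [[0,0,-0.4],0,-1]
    - [[0,0,-0.13],0,-1]
    - [[0,0,0],0,-1]
    - [[0,0,0],0,1]
    - [[0,0,0],0,1]

```text
time: 2.52
tcp_pos: [0.4172, -0.3837, 0.0157]
eef_rot: [0.001, 0.839, 0.544, 0.0]
ft_force: [-0.2, 0.9, 0.6]
opening: 0.0514
gripper_force: 0.0
```

>>> carry_out:
  rows:
    - [[0,0,0],0,1]
    - [[0,0,0],0,1]
    - [[0,0,0],0,1]
    - [[0,0,0],0,1]

```text
time: 3.02
tcp_pos: [0.4172, -0.3836, 0.0155]
eef_rot: [0.001, 0.839, 0.544, 0.0]
ft_force: [0.1, 1.5, 5.0]
opening: 0.0246
gripper_force: 59.9
```

>>> carry_out:
  rows:
    - [[0,0,0.4],0,1]
    - [[0,0,0.7],0,1]
    - [[0.3,0.3,0.7],0,1]
    - [[0.6,0.6,0],0.8,1]
    - [[0.7,0.7,0],0.8,1]
    - [[0.7,0.7,0],0.8,1]
    - [[0.6,0.6,0],0.8,1]
    - [[0.53,0.34,0],0.8,1]

```text
time: 4.03
tcp_pos: [0.5891, -0.2192, 0.1043]
eef_rot: [-0.001, 0.706, 0.708, -0.0]
ft_force: [-0.4, 0.1, -1.2]
opening: 0.0247
gripper_force: 59.2
```

>>> carry_out:
  rows:
    - [[0,0,0],0,1]
    - [[0,0,0],0,1]

```text
time: 4.28
tcp_pos: [0.5876, -0.2213, 0.1043]
eef_rot: [-0.001, 0.708, 0.706, -0.0]
ft_force: [-0.7, -0.2, -0.4]
opening: 0.0247
gripper_force: 59.2
```

```bash
python3 - <<'E'
from w import *
import pickle
f=shot("w2");pickle.dump(f,open("w2.pkl","wb"))
E
```

```text
tcp [ 0.5876 -0.2213  0.1043] c -0.2
```

View pics/w2.png

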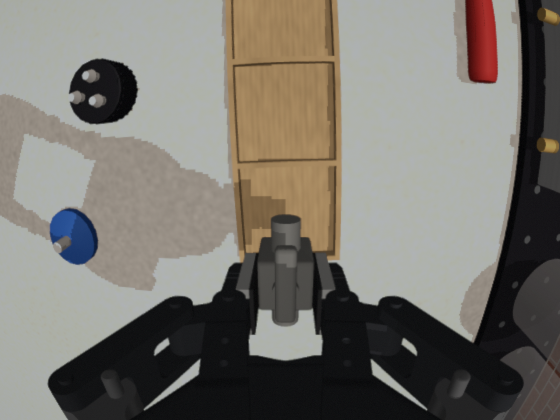

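The valve is held level. The tray's near partition runs from (237,162) to (338,161) and the far one from (231,66) to (336,60). I'll check the cells' positions against these.

```bash
python3 - <<'E'
from w import *
import pickle
f=pickle.load(open("w2.pkl","rb"))
for u in [(237,162),(338,161),(232,66),(336,60),(340,258)]: print(u,wplane(f,u,.014).round(4))
c=np.radians(-88.4)
for x in(-.038,.038):
  for y in(.038,-.038):
    p=np.array([.587,-.1456,.014])+[x*np.cos(c)-y*np.sin(c),x*np.sin(c)+y*np.cos(c),0];print(p.round(4),wproj(f,p).round(0))
lc=wplane(f,(103,88),.03);print("lc",lc)
E
```

```text
(237, 162) [ 0.5528 -0.1822  0.014 ]
(338, 161) [ 0.6264 -0.1817  0.014 ]
(232, 66) [ 0.5505 -0.1122  0.014 ]
(336, 60) [ 0.6241 -0.1081  0.014 ]
(340, 258) [ 0.6316 -0.2595  0.014 ]
[ 0.6239 -0.1066  0.014 ] [336.  58.]
[ 0.548  -0.1087  0.014 ] [228.  61.]
[ 0.626  -0.1825  0.014 ] [337. 162.]
[ 0.5501 -0.1846  0.014 ] [233. 165.]
lc [ 0.45527955 -0.12046814  0.03      ]
```

>>> carry_out:
  rows:
    - [[0.03,0,-0.5],0,1]
    - [[0,0,-0.5],0,1]
    - [[0,0,-0.4],0,1]
    - [[0,0,-0.2],0,1]
    - [[0,0,-0.08],0,1]
    - [[0,0,-0.02],0,1]
    - [[0,0,0],0,1]
    - [[0,0,0],0,1]

```text
time: 5.32
tcp_pos: [0.5902, -0.2214, 0.0204]
eef_rot: [0.001, 0.708, 0.706, 0.0]
ft_force: [0.3, 0.1, -1.3]
opening: 0.0249
gripper_force: 59.2
```

>>> carry_out:
  rows:
    - [[0,0,0],0,0.1]
    - [[0,0,0],0,0]
    - [[0,0,0],0,0]
    - [[0,0,0],0,0]
    - [[0,0,0.3],0,0]
    - [[0,0,0.7],0,0]
    - [[0,0,0.7],0,-1]
    - [[0,0,0.1],0,-1]

```text
time: 6.32
tcp_pos: [0.5915, -0.222, 0.1138]
eef_rot: [0.003, 0.708, 0.706, 0.001]
ft_force: [0.1, 0.1, 0.3]
opening: 0.0768
gripper_force: 0.0
```

>>> carry_out:
  rows:
    - [[-0.6,0.4,0.1],0,-1]
    - [[-0.7,0.5,0.1],0,-1]
    - [[-0.7,0.5,0.1],0,-1]
    - [[-0.6,0.4,0.1],0,-1]
    - [[-0.3,0.2,0],0,-1]
    - [[0,0,0],0,-1]
    - [[0,0,0],0,-1]

```text
time: 7.2
tcp_pos: [0.4456, -0.1217, 0.1299]
eef_rot: [0.0, 0.708, 0.706, 0.0]
ft_force: [1.0, -0.2, -0.1]
opening: 0.0854
gripper_force: 0.0
```

```bash
python3 - <<'E'
from w import *
import pickle
f=shot("w3");pickle.dump(f,open("w3.pkl","wb"))
print(wproj(f,np.array([.4456,-.1214,.03])))
E
```

```text
tcp [ 0.4456 -0.1217  0.1299] c -0.1
[284.79190911 208.68919381]
```

View pics/w3.png

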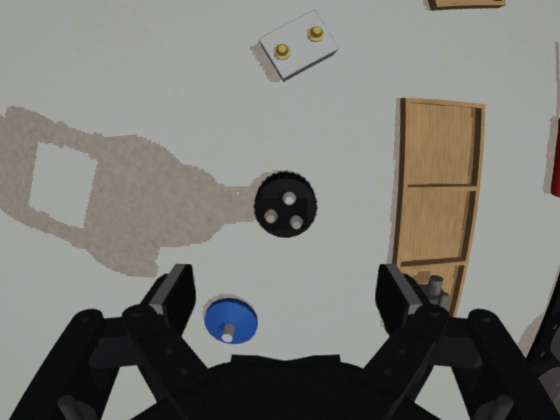

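The cap is centred at about (286,205), where predicted, and the valve stands in its cell. I'll descend.

>>> carry_out:
  rows:
    - [[0.01,0,-0.7],0,-1]
    - [[0,0,-0.7],0,-1]
    - [[0,0,-0.5],0,-1]
    - [[0,0,-0.3],0,-1]
    - [[0,0,-0.1],0,-1]
    - [[0,0,0],0,-1]
    - [[0,0,0],0,1]
    - [[0,0,0],0,1]

```text
time: 8.25
tcp_pos: [0.4458, -0.1214, 0.0154]
eef_rot: [0.001, 0.708, 0.706, 0.0]
ft_force: [0.3, 0.9, -1.1]
opening: 0.0515
gripper_force: 0.0
```

>>> carry_out:
  rows:
    - [[0,0,0],0,1]
    - [[0,0,0],0,1]
    - [[0,0,0],0,1]

```text
time: 8.62
tcp_pos: [0.4457, -0.1214, 0.0159]
eef_rot: [0.001, 0.708, 0.706, 0.0]
ft_force: [-1.4, 0.2, 8.5]
opening: 0.0478
gripper_force: 60.4
```

```bash
python3 - <<'E'
from w import *
import pickle
f=pickle.load(open("w3.pkl","rb"))
P=[wplane(f,u,.03) for u in[(260,43),(316,10),(338,48),(284,77)]];P=np.array(P)
print(P.round(4),P.mean(0),[np.degrees(np.arctan2(*(P[i]-P[j])[1::-1])).round(1) for i,j in((1,0),(2,3))],np.linalg.norm(P-np.roll(P,1,0),axis=1))
E
```

```text
[[ 0.4278  0.0057  0.03  ]
 [ 0.4691  0.0322  0.03  ]
 [ 0.4852  0.0024  0.03  ]
 [ 0.4453 -0.0207  0.03  ]] [0.45688126 0.00490171 0.03      ] [np.float64(32.7), np.float64(30.1)] [0.03162515 0.0490756  0.03381715 0.0460778 ]
```

>>> carry_out:
  rows:
    - [[0,0,0.4],0,1]
    - [[0,0,0.7],0,1]
    - [[0.15,0,0.7],0,1]
    - [[0.6,-0.12,0],0,1]
    - [[0.7,-0.12,0],0,1]
    - [[0.7,-0.12,0],0,1]
    - [[0.5,-0.12,0],0,1]
    - [[0.2,0,0],0,1]

```text
time: 9.62
tcp_pos: [0.5887, -0.1454, 0.1047]
eef_rot: [0.0, 0.708, 0.706, 0.0]
ft_force: [0.6, 0.7, -0.9]
opening: 0.0474
gripper_force: 62.0
```

>>> carry_out:
  rows:
    - [[0,0,0],0,1]
    - [[0,0,-0.5],0,1]
    - [[0,0,-0.5],0,1]
    - [[0,0,-0.4],0,1]
    - [[0,0,-0.2],0,1]
    - [[0,0,-0.06],0,1]
    - [[0,0,0],0,1]
    - [[0,0,0],0,1]

```text
time: 10.62
tcp_pos: [0.5883, -0.1454, 0.0227]
eef_rot: [0.001, 0.708, 0.706, 0.0]
ft_force: [-0.4, -0.1, -0.7]
opening: 0.0475
gripper_force: 62.0
```

Lower about 3 mm, release to about 64 mm, then rise and move toward the manifold with yaw +31.5°.

>>> carry_out:
  rows:
    - [[0,0,-0.06],0,1]
    - [[0,0,0],0,1]
    - [[0,0,0],0,-0.3]
    - [[0,0,0],0,-0.5]
    - [[0,0,0],0,-0.5]
    - [[0,0,0.4],0,-0.5]
    - [[0,0,0.7],0,-0.5]
    - [[0,0,0.7],0,-0.7]

```text
time: 11.62
tcp_pos: [0.5876, -0.1451, 0.1096]
eef_rot: [-0.0, 0.708, 0.706, -0.0]
ft_force: [0.7, -0.6, 0.4]
opening: 0.0728
gripper_force: 0.0
```

>>> carry_out:
  rows:
    - [[-0.4,0.5,0.1],0.8,-1]
    - [[-0.5,0.6,0.1],0.9,-1]
    - [[-0.6,0.6,0],0.9,-1]
    - [[-0.5,0.6,0],0.9,-1]
    - [[-0.4,0.4,0],0.9,-1]
    - [[-0.23,0.31,0],0.85,-1]
    - [[0,0,0],0,-1]
    - [[0,0,0],0,-1]

```text
time: 12.62
tcp_pos: [0.4571, 0.0048, 0.119]
eef_rot: [0.001, 0.49, 0.872, 0.0]
ft_force: [0.1, -0.5, -0.2]
opening: 0.0854
gripper_force: 0.0
```

```bash
python3 - <<'E'
from w import *
import pickle
f=shot("w4");pickle.dump(f,open("w4.pkl","wb"))
E
```

```text
tcp [0.4571 0.0048 0.119 ] c 31.3
```

View pics/w4.png

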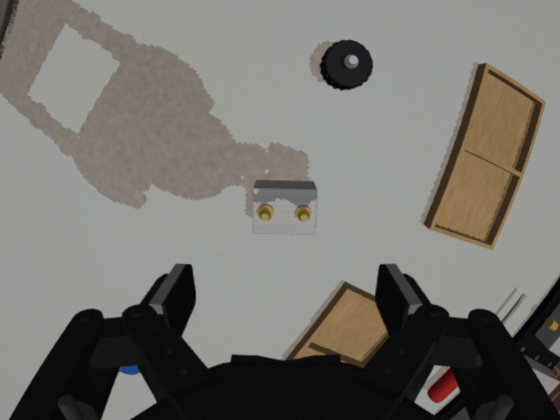

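The manifold is square to the fingers with its top face centred near (285,212). The short tray corners show at (486,65), (544,103), (492,247) and (426,225).

>>> carry_out:
  rows:
    - [[0,0,-0.7],0,-1]
    - [[0,0,-0.6],0,-1]
    - [[0,0,-0.45],0,-1]
    - [[0,0,-0.25],0,-1]
    - [[0,0,-0.1],0,-1]
    - [[0,0,0],0,-1]
    - [[0,0,0],0,1]
    - [[0,0,0],0,1]

```text
time: 13.68
tcp_pos: [0.4568, 0.0052, 0.0144]
eef_rot: [0.001, 0.49, 0.872, 0.0]
ft_force: [0.7, 0.1, 0.7]
opening: 0.052
gripper_force: 0.0
```

>>> carry_out:
  rows:
    - [[0,0,0],0,1]
    - [[0,0,0],0,1]
    - [[0,0,0],0,1]

```text
time: 14.05
tcp_pos: [0.4568, 0.0052, 0.0147]
eef_rot: [0.001, 0.49, 0.872, 0.0]
ft_force: [-1.2, 0.0, 6.3]
opening: 0.0464
gripper_force: 62.0
```

```bash
python3 - <<'E'
from w import *
import pickle
f=pickle.load(open("w4.pkl","rb"))
P=np.array([wplane(f,u,.014) for u in[(486,65),(544,103),(492,247),(426,225)]])
print(P.round(4),P.mean(0),np.linalg.norm(P-np.roll(P,1,0),axis=1))
print(wplane(f,(351,61),.044), wplane(f,(285,212),.03))
E
```

```text
[[0.5381 0.2022 0.014 ]
 [0.614  0.2211 0.014 ]
 [0.6509 0.0748 0.014 ]
 [0.5704 0.0544 0.014 ]] [0.59335243 0.13810612 0.014     ] [0.15126452 0.07818069 0.15087749 0.08301015]
[0.43743186 0.12212755 0.044     ] [0.45680873 0.00566825 0.03      ]
```

>>> carry_out:
  rows:
    - [[0,0,0.4],0,1]
    - [[0,0,0.7],0,1]
    - [[0.12,0.1,0.7],-0.2,1]
    - [[0.6,0.42,0],-0.6,1]
    - [[0.7,0.45,0],-0.7,1]
    - [[0.7,0.45,0],-0.7,1]
    - [[0.6,0.3,0],-0.68,1]
    - [[0.2,0.2,0],0,1]

```text
time: 15.05
tcp_pos: [0.6032, 0.102, 0.1035]
eef_rot: [0.0, 0.615, 0.789, 0.0]
ft_force: [0.4, 1.0, -1.1]
opening: 0.0466
gripper_force: 62.0
```

>>> carry_out:
  rows:
    - [[0,0,0],0,1]
    - [[0,0,-0.5],0,1]
    - [[0,0,-0.5],0,1]
    - [[0,0,-0.4],0,1]
    - [[0,0,-0.2],0,1]
    - [[0,0,-0.1],0,1]
    - [[0,0,0],0,1]
    - [[0,0,0],0,1]

```text
time: 16.05
tcp_pos: [0.6028, 0.1013, 0.0196]
eef_rot: [0.001, 0.615, 0.789, 0.0]
ft_force: [1.2, -0.2, -0.8]
opening: 0.0463
gripper_force: 62.1
```

>>> carry_out:
  rows:
    - [[0,0,-0.02],0,1]
    - [[0,0,0],0,1]
    - [[0,0,0],0,-0.3]
    - [[0,0,0],0,-0.5]
    - [[0,0,0],0,-0.5]
    - [[0,0,0.4],0,-0.5]
    - [[0,0,0.7],0,-0.5]
    - [[0,0,0.7],0,-0.7]

```text
time: 17.05
tcp_pos: [0.6022, 0.1013, 0.1086]
eef_rot: [-0.0, 0.615, 0.788, -0.0]
ft_force: [0.4, 0.7, -0.7]
opening: 0.0725
gripper_force: 0.0
```

>>> carry_out:
  rows:
    - [[-0.4,0.1,0],0,-1]
    - [[-0.7,0.1,0],0,-1]
    - [[-0.8,0.1,0],0,-1]
    - [[-0.7,0.1,0],0,-1]
    - [[-0.5,0.04,0],0,-1]
    - [[-0.2,0,0],0,-1]
    - [[0,0,0],0,-1]
    - [[0,0,0],0,-1]

```text
time: 18.05
tcp_pos: [0.4386, 0.1232, 0.108]
eef_rot: [0.001, 0.615, 0.788, 0.0]
ft_force: [0.4, 0.0, 0.1]
opening: 0.0852
gripper_force: 0.0
```

```bash
python3 - <<'E'
from w import *
import pickle
f=shot("w5");pickle.dump(f,open("w5.pkl","wb"))
E
```

```text
tcp [0.4386 0.1232 0.108 ] c 14.1
```

View pics/w5.png

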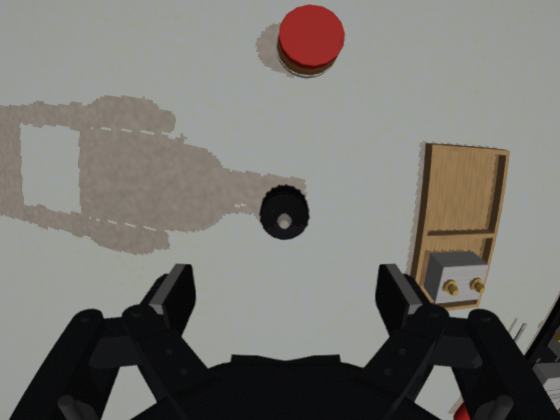

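The small cap is centred at (285,215) and the manifold sits in its cell. I'll descend.

>>> carry_out:
  rows:
    - [[-0.01,0,-0.6],0,-1]
    - [[0,0,-0.5],0,-1]
    - [[0,0,-0.45],0,-1]
    - [[0,0,-0.22],0,-1]
    - [[0,0,-0.1],0,-1]
    - [[0,0,0],0,-1]
    - [[0,0,0],0,1]
    - [[0,0,0],0,1]

```text
time: 19.1
tcp_pos: [0.4372, 0.1233, 0.0149]
eef_rot: [0.0, 0.615, 0.788, 0.0]
ft_force: [-0.6, 0.2, 0.1]
opening: 0.0516
gripper_force: 0.0
```

>>> carry_out:
  rows:
    - [[0,0,0],0,1]
    - [[0,0,0],0,1]
    - [[0,0,0],0,1]
    - [[0,0,0],0,1]

```text
time: 19.6
tcp_pos: [0.4371, 0.1233, 0.0151]
eef_rot: [0.0, 0.615, 0.789, 0.0]
ft_force: [-0.9, -0.4, 7.5]
opening: 0.0339
gripper_force: 58.9
```

>>> carry_out:
  rows:
    - [[0,0,0.4],0,1]
    - [[0,0,0.7],0,1]
    - [[0.15,0,0.7],0,1]
    - [[0.6,0.2,0],0,1]
    - [[0.7,0.25,0],0,1]
    - [[0.7,0.25,0],0,1]
    - [[0.6,0.2,0],0,1]
    - [[0.2,0.13,0],0,1]

```text
time: 20.6
tcp_pos: [0.5853, 0.1751, 0.104]
eef_rot: [0.0, 0.615, 0.788, 0.0]
ft_force: [-0.4, -0.8, -0.9]
opening: 0.0339
gripper_force: 59.8
```

>>> carry_out:
  rows:
    - [[0,0,0],0,1]
    - [[0,0,-0.5],0,1]
    - [[0,0,-0.5],0,1]
    - [[0,0,-0.4],0,1]
    - [[0,0,-0.2],0,1]
    - [[0,0,-0.1],0,1]
    - [[0,0,0],0,1]
    - [[0,0,0],0,1]

```text
time: 21.6
tcp_pos: [0.5847, 0.1749, 0.0201]
eef_rot: [0.0, 0.615, 0.789, 0.001]
ft_force: [1.4, -0.5, -0.4]
opening: 0.0335
gripper_force: 59.8
```

>>> carry_out:
  rows:
    - [[0,0,-0.03],0,1]
    - [[0,0,0],0,1]
    - [[0,0,0],0,0]
    - [[0,0,0],0,-0.2]
    - [[0,0,0],0,-0.2]
    - [[0,0,0.4],0,-0.2]
    - [[0,0,0.7],0,-0.2]
    - [[0,0,0.8],0,-0.5]

```text
time: 22.6
tcp_pos: [0.5839, 0.1747, 0.1132]
eef_rot: [-0.001, 0.615, 0.788, -0.001]
ft_force: [1.2, 0.2, -1.3]
opening: 0.064
gripper_force: 0.0
```

>>> carry_out:
  rows:
    - [[-0.2,0.4,0.2],-1,-1]
    - [[-0.2,0.6,0.2],-1,-1]
    - [[-0.2,0.6,0],-1,-1]
    - [[-0.2,0.6,0],-1,-1]
    - [[-0.2,0.6,0],-1,-1]
    - [[-0.2,0.5,0],-1,-1]
    - [[-0.2,0.4,0],-1,-1]
    - [[-0.16,0.13,0],-1,-1]

```text
time: 23.6
tcp_pos: [0.5056, 0.3675, 0.1326]
eef_rot: [-0.0, 0.883, 0.469, -0.0]
ft_force: [-0.4, 0.5, -0.5]
opening: 0.0852
gripper_force: 0.0
```

>>> carry_out:
  rows:
    - [[0,0,0],-1,-1]
    - [[0,0,0],-0.57,-1]
    - [[0,0,0],0,-1]
    - [[0,0,0],0,-1]

```text
time: 24.1
tcp_pos: [0.5063, 0.3662, 0.1327]
eef_rot: [0.0, 0.918, 0.397, -0.0]
ft_force: [-0.3, -0.1, -0.8]
opening: 0.0855
gripper_force: 0.0
```

```bash
python3 - <<'E'
from w import *
import pickle
f=shot("w6");pickle.dump(f,open("w6.pkl","wb"))
E
```

```text
tcp [0.5063 0.3662 0.1327] c -43.3
```

View pics/w6.png

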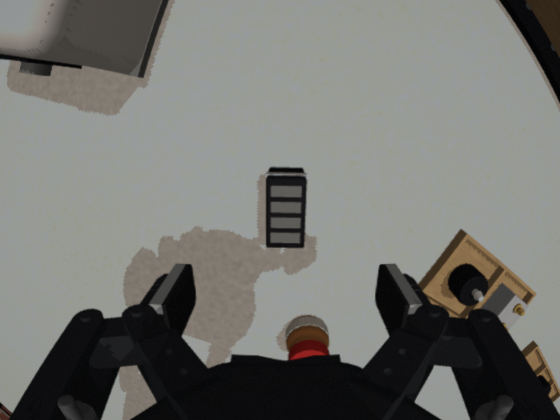

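The cassette is square and centred at (286,213), and the short tray holds both its parts. I'll descend.

>>> carry_out:
  rows:
    - [[0.01,0,-0.7],0,-1]
    - [[0,0,-0.7],0,-1]
    - [[0,0,-0.5],0,-1]
    - [[0,0,-0.3],0,-1]
    - [[0,0,-0.09],0,-1]
    - [[0,0,0],0,-1]
    - [[0,0,0],0,1]
    - [[0,0,0],0,1]

```text
time: 25.15
tcp_pos: [0.5072, 0.3665, 0.0192]
eef_rot: [-0.0, 0.918, 0.396, 0.001]
ft_force: [0.3, -0.7, 1.1]
opening: 0.0518
gripper_force: 0.0
```

>>> carry_out:
  rows:
    - [[0,0,0],0,1]
    - [[0,0,0],0,1]
    - [[0,0,0],0,1]
    - [[0,0,0],0,1]
    - [[0,0,0.5],0,1]
    - [[0,0,0.8],0,1]
    - [[0,0,0.8],0,1]
    - [[0,0,0.2],0,1]

```text
time: 26.15
tcp_pos: [0.5078, 0.3668, 0.1355]
eef_rot: [-0.0, 0.918, 0.396, 0.002]
ft_force: [-0.8, -0.8, -2.1]
opening: 0.0289
gripper_force: 60.0
```

>>> carry_out:
  rows:
    - [[0.1,-0.4,0],0.6,1]
    - [[0.15,-0.7,0],0.7,1]
    - [[0.15,-0.8,0],0.7,1]
    - [[0.15,-0.8,0],0.7,1]
    - [[0.15,-0.8,0],0.7,1]
    - [[0.15,-0.8,0],0.7,1]
    - [[0.15,-0.8,0],0.7,1]
    - [[0.15,-0.8,0],0.7,1]

```text
time: 27.15
tcp_pos: [0.5635, 0.07, 0.1315]
eef_rot: [-0.001, 0.767, 0.642, -0.001]
ft_force: [1.3, -0.2, -2.4]
opening: 0.0291
gripper_force: 60.0
```

>>> carry_out:
  rows:
    - [[0.15,-0.8,0],0.7,1]
    - [[0.15,-0.8,0],0.7,1]
    - [[0.11,-0.7,0],0.3,1]
    - [[0,-0.4,0],0,1]
    - [[0,-0.14,-0.5],0,1]
    - [[0,0,-0.3],0,1]
    - [[0,0,0],0,1]
    - [[0,0,0],0,1]

```text
time: 28.15
tcp_pos: [0.5852, -0.0701, 0.0938]
eef_rot: [0.0, 0.708, 0.707, 0.0]
ft_force: [0.5, 0.5, -2.3]
opening: 0.0292
gripper_force: 59.9
```

```bash
python3 - <<'E'
from w import *
f=shot("w7")
E
```

```text
tcp [ 0.5852 -0.0701  0.0938] c -0.1
```

View pics/w7.png

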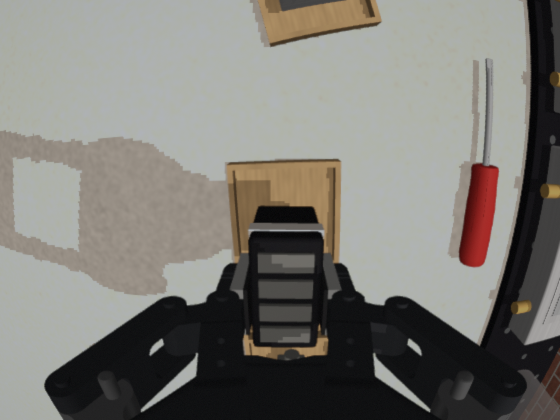

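The cassette is held squarely above the free cell, whose walls are at about x 230–340 and far edge at y 162. I'll lower it and release.

>>> carry_out:
  rows:
    - [[0,0,-0.5],0,1]
    - [[0,0,-0.45],0,1]
    - [[0,0,-0.25],0,1]
    - [[0,0,-0.15],0,1]
    - [[0,0,-0.06],0,1]
    - [[0,0,0],0,1]
    - [[0,0,0],0,1]

```text
time: 29.08
tcp_pos: [0.5852, -0.0708, 0.0234]
eef_rot: [0.001, 0.708, 0.706, 0.0]
ft_force: [0.4, -0.4, -1.0]
opening: 0.0291
gripper_force: 59.9
```

>>> carry_out:
  rows:
    - [[0,0,-0.02],0,1]
    - [[0,0,0],0,0.2]
    - [[0,0,0],0,-0.1]
    - [[0,0,0],0,-0.1]
    - [[0,0,0.4],0,-0.1]
    - [[0,0,0.7],0,-0.1]
    - [[0,0,0.8],0,-0.1]
    - [[-0.5,0,0.8],0,-0.1]

```text
time: 30.08
tcp_pos: [0.5605, -0.0709, 0.158]
eef_rot: [0.001, 0.708, 0.706, 0.0]
ft_force: [0.3, -0.5, 0.1]
opening: 0.0472
gripper_force: 0.0
```

>>> carry_out:
  rows:
    - [[-0.9,0,0.4],0,-0.1]
    - [[-0.9,0,0.4],0,-0.1]
    - [[-0.9,0,0.2],0,-0.1]
    - [[-0.3,0,0],0,-0.1]
    - [[0,0,0],0,-0.1]
    - [[0,0,0],0,-0.1]

```text
time: 30.82
tcp_pos: [0.4109, -0.0709, 0.2066]
eef_rot: [0.0, 0.708, 0.706, 0.0]
ft_force: [0.0, -0.5, -0.6]
opening: 0.0472
gripper_force: 0.0
```

```bash
python3 - <<'E'
from w import *
f={n:grab_frame(n)["image"] for n in("top","scene")}
a=cv2.resize(f["top"][140:300,150:410],None,fx=2.2,fy=2.2,interpolation=2);b=cv2.resize(f["scene"][150:255,160:440],None,fx=2.2,fy=2.2,interpolation=2)
W=max(a.shape[1],b.shape[1]);im=np.vstack([cv2.copyMakeBorder(q,0,0,0,W-q.shape[1],0) for q in(a,b)])
cv2.imwrite("pics/end.png",im[:,:,::-1]);print(im.shape)
E
```

```text
(583, 616, 3)
```

View pics/end.png

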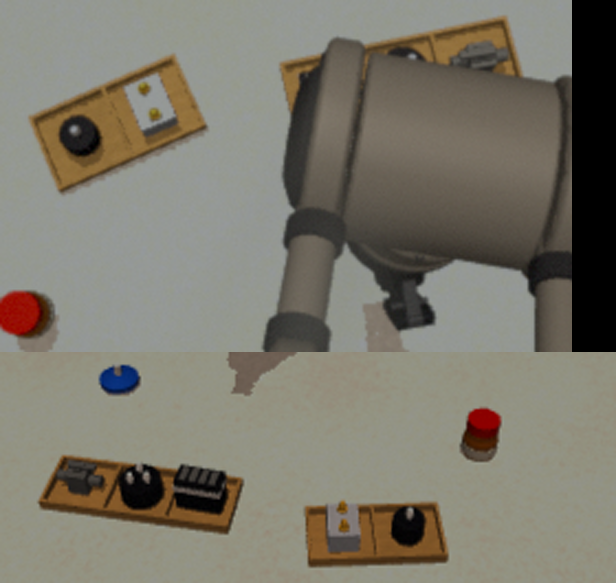

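In the scene view, all five parts stand upright one per cell: valve, large cap and cassette at (80,478), (140,485), (200,487), manifold and small cap at (343,525), (408,525). The jar and filter are where they were, and the arm is clear.

```bash
python3 -c "
from station import env
print(env.job_done())"
```

```text
the job is handed in; nothing more can be done
None
```

I handed the job in at about 31 s: all five parts stand upright, one per cell, in their correct trays, and the jar and filter were not touched; no verdict was returned, so this rests on the final camera views.

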